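Load a probe station and stand the probe positioners around the sample

TASK

First load the probe station: lay the square sample carrier centred and square on the round chuck, and the narrow calibration substrate centred along the small auxiliary chuck behind it. Then, seen from the robot, stand the wide-armed RF positioner left of the round chuck and the thin-needle positioner right of it, each upright on the table with its arm pointing straight across at the carrier and its tip hanging over the middle of the contact pad on the carrier's near edge. The positioners must not touch the carrier on the way, and the mouse, sample box and torque wrench stay where they are.

Things in the scene. Friction and masses are not known exactly. Their poses are not given: they have to be found in the camera images.
- stage: Fixed chuck stage: grey base plate 130 x 130 x 12 mm on the table, round aluminium chuck of diameter 100 mm over its middle, chuck top 28 mm above the table. Origin: on the chuck's axis at table height. x points to the rear (away from the robot), y to the left seen from the robot, both parallel to the plate's sides; turned at most 0.3 rad. Small brass nipple on the chuck's front.
- aux_chuck: Fixed auxiliary chuck behind the stage (105 to 125 mm along the stage's x, up to 30 mm sideways, turned up to 0.2 rad against it): pedestal with a flat aluminium top 34 (x) x 72 (y) mm, 28 mm above the table. Origin: centre of the underside, at table height; z up, long side along y.
- carrier: Loose square sample carrier, brass, 52 x 52 x 8 mm, 0.12 kg; white ceramic top with dark chip and a brass contact pad (8 x 14 mm) at the middle of each edge, pad centres 20 mm from the carrier's centre. Origin: centre of the underside; x, y along its sides. Any quarter turn is right. Starts flat on the table, front left or front right.
- cal_substrate: Loose calibration substrate: narrow flat steel bar 22 (x) x 60 (y) x 8 mm, 0.06 kg, with a white ceramic strip and a row of six small brass patterns on top. Origin: centre of the underside; y along its length. Either way round is right. Starts flat on the table, at the front, on the other side from the carrier.
- rf_positioner: Loose, 0.6 kg, 92 mm high: base 60 (x) x 46 (y) mm; column to grip across y, 34 mm wide, centred at x = -4 mm, 36 to 82 mm high. Low knobs (under 32 mm) reach x = -53, y = +46 mm. WIDE FLAT arm (30 mm) along +x, brass head 36 mm wide, upright connector; tip at x = 100 mm, 42 mm high. Origin: centre of base underside. Starts upright, far left or right. When placed, x points to the stage's -y.
- needle_positioner: Loose, 0.55 kg; base, column and knobs as on the RF positioner (grip across y, 34 mm, centred at x = -4 mm, 36 to 82 mm high), but a THIN ROUND arm (6 mm) along +x and a needle sloping down to its tip at x = 100 mm, 42 mm high. Origin: centre of base underside. Starts upright across from the RF positioner. When placed, x points to the stage's +y; origin to carrier centre 120 mm, for both.
- mouse: Bystander: light grey computer mouse, 100 x 58 mm, 36 mm high, on the table towards the robot's right. Origin: centre of its underside. Leave it alone.
- sample_box: Bystander: small square sample box, white with a clear lid, 62 x 62 x 23 mm, at the far side of the table. Origin: centre of its underside. Leave it alone.
- torque_wrench: Bystander: small torque wrench with grey round handle (diameter 22 mm) and steel jaw, 175 mm long, lying at the far side of the table. Origin: at the table, near its middle; x along it. Leave it alone.

How it is judged:
By the outcome, as a careful person would: the job done as asked, in the order asked, and still so for the second after the job is handed in, with the robot touching nothing.
It also fails if it takes over 104 s, if anything falls off the work surface, if the arm or the gripper's body presses on something with over 40 N, if the wrist force passes 120 N, or if a joint passes its speed limit or range.

ROBOT

A 6-joint arm with a two-finger parallel gripper is mounted at the origin on the work surface. World frame = base frame: x ahead of the robot, y to its left, z up, the work surface at z = 0. Lengths are in mm, angles in degrees, forces in N, time in s.
With the tool pointing down it reaches from about 300 to 850 mm from the base axis. Payload 4.2 kg.
Tool frame: the origin (TCP) lies at the very end of the fingers, on their centre line; the grasp point (between the pads) lies 19 mm behind it (env.tcp_to_grasp is the distance from the TCP to the grasp point, in mm); z points along the fingers, y is the line along which they close (so a half turn about z gives the same grasp; the last joint's range is limited). The gripper opens to 91 mm and grips with 3 to 60 N. Pads are 32 mm wide; open, the fingers measure 118 mm over their backs; the gripper's body (76 mm by 178 mm) begins 60 mm behind the grasp point.
Start: joints at [-74.714, 18.312, 89.639, -0, 72.044, -1.146], TCP at [162.661, -551.529, 213.976] pointing down, gripper open.
Joint ranges: [-177.97, 177.97], [-48.28, 115.42], [12.27, 149.76], [-77.06, 257.06], [2.81, 150.46], [-146.56, 146.56]. Speed limits (degrees/s): [147.25, 147.25, 180, 180, 180, 180].

INTERFACE

Orientations are given as [roll, pitch, yaw] about the fixed x, y, z axes, in that order (R = Rz(yaw) Ry(pitch) Rx(roll)).
In Python, from workcell import env gives the robot as it stands.
- The arm moves only by the tool move_arm, never from a script. Its argument "plan" is a list of rows, each a list of 3 entries, a list of its own where there are three numbers: the shift along the world's x, y, z in cm, then the turn about the world's z in degrees, then the closure, from 0 (fully open) to 1 (shut). In form: [[[x, y, z], turn, claw], ...]. A call has 1 to 5 rows; each row shifts and turns the commanded pose from where the row before left it; what a row does not reach is not made up. A row lasts 1/10 s, in which the tool goes at most 50 mm and 8.59 degrees, less where a joint would pass 70% of its speed; a pose out of reach is approached as far as the arm can. A call is refused whole if a number of a shift passes 5 or a number of a turn 8.59, either way. A call with a gripper value outside its range is refused whole. The fingers move at their own pace and stop on an object; "squeeze" is the grip in N (left out, the last holds). Time passes only in rows, so rows that do not move let the fingers close. It gives the time, the measured TCP pose, the force, the opening and the grip force at its end, in the units of the state.
- env.state(): the state, without advancing time (a new reading comes with each control period).
- env.grab_frame(name): name is "scene" or "top" or "wrist"; returns a dict with "frame" (480x640x3 uint8, red, green, blue), "z_map" (480x640 float32, mm along the optical axis (not along the pixel's ray), 0 where there is no reading), "fovy" (degrees; the focal length in pixels is half the picture's height over the tangent of half this angle, whatever the lens; pixels are square), "cx", "cy" (the principal point, pixels), "position" and "orientation" of the camera in the world. Camera axes: x right, y down, z forward; pixel columns grow to the right and rows downward; lengths in mm; the calibration is good to about 2 mm. A picture is of the moment at which its call begins.
- env.job_done(): hands the job in; it is judged then, once.
Trained networks look in a picture, given as the dict that the camera call returned (one of the last four; its "shot" number tells which), for a name from the list of things; names that differ only in an ending like _2 or _b are one class to them, and where a whole thing is asked for, a point or a joint stands for the part that bears it (a point fixed in the world has none). Each returns a list of dicts, best first, with "score" (0 to 1); they miss things now and then, are a little off and sometimes report something else, mostly with a low value. They report only what shows in the picture. A call takes as long as a camera call.
- env.search_frame(picture, label): "point" ([column, row] in pixels, amid what is visible of it).
- env.landmark_of(picture, label): "point" ([column, row] in pixels: a listed point, or the origin of a listed thing).
The state is a dict: "time_s": time; "qpos": joint angles; "qvel": joint speeds; "effort": joint torques, N m; "ee_pos": TCP position; "ee_rot": TCP orientation; "force": force on the tool from outside, world axes, zero at the start; "torque": the same for the moment, N m; "gripper_width": finger opening in mm; "gripper_force": force on a finger pad.
Only numpy, scipy, OpenCV 4.12 (cv2) and the standard library are available. Lean on these libraries where they do the work, as an engineer would, in place of code of your own. Each camera call takes 0.05 s, during which the arm holds its last target. There are 200 camera calls.

## Working session

There is one attempt and no reset: what is moved stays moved. The work goes in short steps, Python scripts to look and compute and a tool call to move; the robot and the scene stay as the last step left them, time stands still between calls to the robot, and variables do not carry over. Pictures are saved under pics/ and viewed, at most 17 in all, crops included, and the job is handed in when it is done.

Besides the shell and the picture viewer there is one more tool, called after ">>>" by a JSON object that holds its "method" and its "body", one argument or row to a line. move_arm: Moves the arm, as the interface text tells. Its arguments: {"type":"object","properties":{"plan":{"type":"array","items":{"type":"array"}},"squeeze":{"type":"number"}},"required":["plan"]}

```bash
ls; mkdir -p pics
cat > h.py <<'E'
import numpy as np, cv2
from scipy.spatial.transform import Rotation as R
from workcell import env
def Rc(o):
    o=np.array(o,float)
    return o if o.shape==(3,3) else R.from_euler('xyz',o,degrees=True).as_matrix()
def cloud(p):
    f=240/np.tan(np.radians(p['fovy'])/2); z=p['z_map'].astype(float)
    v,u=np.mgrid[:480,:640]
    c=np.stack([(u-p['cx'])/f*z,(v-p['cy'])/f*z,z],-1)
    W=c@Rc(p['orientation']).T+np.array(p['position']); W[z==0]=np.nan
    return W
def save(p,n): cv2.imwrite('pics/'+n,p['frame'][:,:,::-1])
def ray(p,uv,h):
    f=240/np.tan(np.radians(p['fovy'])/2)
    d=Rc(p['orientation'])@np.array([(uv[0]-p['cx'])/f,(uv[1]-p['cy'])/f,1]); o=np.array(p['position'])
    return o+d*(h-o[2])/d[2]
E
python3 - <<'E'
from h import *
names="stage aux_chuck carrier cal_substrate rf_positioner needle_positioner mouse sample_box torque_wrench".split()
ims=[]
for c in ['top','scene']:
    p=env.grab_frame(c); save(p,c+'0.png'); np.savez(c+'0.npz',**{k:v for k,v in p.items()})
    print(c,p['position'],p['orientation'],p['fovy'],p['cx'],p['cy'])
    W=cloud(p)
    for n in names:
        for q in env.landmark_of(p,n)[:1]:
            print(n,round(q['score'],2),np.round(q['point']),np.round(ray(p,q['point'],0)[:2]), end=' ')
        for q in env.search_frame(p,n)[:1]:
            u=np.round(q['point']).astype(int);print('S',round(q['score'],2),u,np.round(W[u[1],u[0]]))
E
```

```text
pics
top [ 474.38756862  -35.3214486  1059.90417512] [-1.75179785e+02  3.76785708e-02 -9.08398063e+01] 53.11897712411614 323.47075672662316 240.04696635731784
stage 0.76 [304. 246.] [552.   8.] S 0.94 [305 244] [553.   4.  30.]
aux_chuck 0.79 [302. 193.] [669.  10.] S 0.71 [302 194] [662.   9.  28.]
carrier 0.68 [216. 321.] [390. 201.] S 0.87 [213 322] [388. 206.   8.]
cal_substrate 0.75 [399. 313.] [ 401. -198.] S 0.5 [399 314] [ 400. -197.   13.]
rf_positioner 0.64 [163. 234.] [583. 321.] S 0.96 [162 227] [591. 301.  64.]
needle_positioner 0.74 [476. 237.] [ 566. -373.] S 0.69 [479 236] [ 561. -355.   79.]
mouse 0.8 [506. 344.] [ 330. -430.] S 0.64 [509 342] [ 340. -422.   37.]
sample_box 0.76 [370. 151.] [ 763. -143.] S 0.64 [368 150] [ 759. -137.   24.]
torque_wrench 0.83 [249. 156.] [756. 129.] S 0.57 [249 150] [764. 126.  19.]
scene [1346.38604087 -477.09691717  883.30366675] [-133.30248136    0.36863247   59.818699  ] 50.888285163525715 317.9459503820483 257.05766711219064
stage 0.56 [327. 261.] [557.   2.] S 0.56 [325 260] [575. -15.  26.]
aux_chuck 0.91 [354. 287.] [669.  11.] S 0.72 [354 284] [682.   1.  28.]
carrier 0.61 [357. 201.] [388. 205.] S 0.59 [357 201] [395. 199.   8.]
cal_substrate 0.72 [228. 255.] [ 408. -206.] S 0.68 [227 255] [ 411. -209.    3.]
rf_positioner 0.72 [435. 228.] [594. 321.] S 0.61 [440 220] [637. 289.  70.]
needle_positioner 0.65 [187. 325.] [ 575. -375.] S 0.59 [186 314] [ 578. -370.   37.]
mouse 0.89 [134. 267.] [ 328. -427.] S 0.91 [131 264] [ 353. -432.   32.]
sample_box 0.78 [328. 340.] [ 771. -124.] S 0.55 [326 337] [ 778. -133.   24.]
torque_wrench 0.74 [417. 292.] [758. 129.] S 0.56 [420 297] [781. 119.  12.]
```

View pics/top0.png

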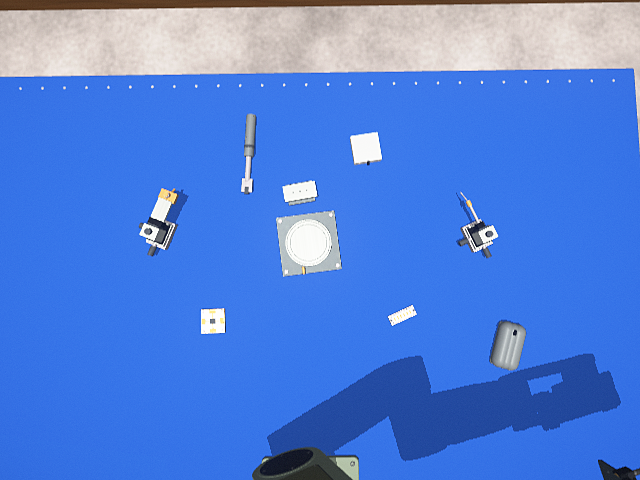

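View pics/scene0.png

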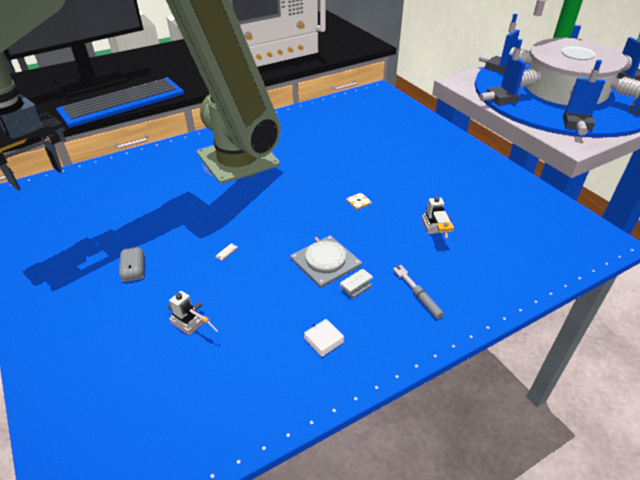

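```bash
cat >> h.py <<'E'
def rect(p,c,rad,zlo,zhi,white=None):
    W=cloud(p); m=(np.hypot(W[...,0]-c[0],W[...,1]-c[1])<rad)&(W[...,2]>zlo)&(W[...,2]<zhi)
    if white is not None:
        f=p['frame'].astype(int); m&=(f[...,0]>white)
    n,l,s,_=cv2.connectedComponentsWithStats(m.astype(np.uint8))
    if n<2: return None
    m=l==1+np.argmax(s[1:,4])
    P=W[m]; r=cv2.minAreaRect(P[:,:2].astype(np.float32))
    return np.round(r[0],1),np.round(r[1],1),round(r[2],1),np.round(np.median(P[:,2]),1),len(P)
E
python3 - <<'E'
from h import *
s=env.state(); print({k:np.round(s[k],2) for k in ['time_s','ee_pos','ee_rot','gripper_width']})
for c in ['top','scene']:
    p=np.load(c+'0.npz',allow_pickle=True); p={k:(p[k] if p[k].ndim else p[k].item()) for k in p}
    print(c)
    for a in [('plate',(553,5),110,7,17),('chuck',(553,5),75,22,40),('aux',(667,10),50,22,36),('carrier',(389,203),50,4,14),('cal',(403,-200),50,4,14),
       ('rfcol',(588,321),60,70,110),('rfall',(588,321),140,8,110),('rfarm',(588,321),140,45,68),('ncol',(570,-374),60,70,110),('nall',(570,-374),140,8,110),('narm',(570,-374),140,45,68)]:
        print(a[0],rect(p,*a[1:]))
    for a in [('carrier',(389,203),50,-5,14,150),('cal',(403,-200),50,-5,14,150)]: print('white',rect(p,*a[1:]))
E
```

```text
{'time_s': np.float64(1.9), 'ee_pos': array([ 162.67, -551.54,  213.96]), 'ee_rot': array([179.99,   0.  ,  16.43]), 'gripper_width': np.float64(91.54)}
top
plate (array([556.3,  -2.5]), array([130., 130.]), 6.5, np.float64(12.4), 1784)
chuck (array([556.3,  -2.3]), array([98.1, 98.3]), 25.2, np.float64(28.7), 1664)
aux (array([668.3,  14.8]), array([34.5, 71.8]), 9.6, np.float64(28.2), 521)
carrier (array([390.5, 207.9]), array([52.6, 53.5]), 1.7, np.float64(8.5), 582)
cal (array([ 395.6, -203.6]), array([24.8, 61.5]), 26.1, np.float64(7.8), 272)
rfcol (array([604. , 310.2]), array([35.2, 81.2]), 66.5, np.float64(76.7), 489)
rfall (array([608.4, 320. ]), array([ 69.7, 152.5]), 65.7, np.float64(68.5), 1361)
rfarm (array([646.6, 288.8]), array([28.5, 56.9]), 63.7, np.float64(65.9), 115)
ncol (array([ 565.4, -370.7]), array([29.7, 35.1]), 23.7, np.float64(82.5), 259)
nall (array([ 583.7, -349.7]), array([153.4,  69.5]), 24.6, np.float64(44.0), 938)
narm (array([ 601.7, -354.3]), array([112.9,  22. ]), 13.5, np.float64(62.3), 176)
white (array([391.1, 207.6]), array([53. , 51.7]), 1.6, 
[... 457 characters left out ...]
]), array([23.9, 60. ]), 24.9, np.float64(6.6), 127)
rfcol (array([602.6, 308.9]), array([34.8, 79.6]), 66.4, np.float64(77.0), 226)
rfall (array([610.5, 317.9]), array([ 69.5, 154.8]), 68.1, np.float64(66.5), 759)
rfarm (array([661.3, 285.7]), array([38. , 32.5]), 64.7, np.float64(64.0), 122)
ncol (array([ 569.3, -374.5]), array([32.1, 35.7]), 24.8, np.float64(81.1), 231)
nall (array([ 592.3, -368.8]), array([ 76.1, 138.2]), 88.9, np.float64(45.5), 979)
narm (array([ 603.8, -352.5]), array([118.4,  33.9]), 34.5, np.float64(61.4), 238)
white (array([386.3, 209.3]), array([69.2, 64.1]), 1.0, np.float64(7.2), 231)
white (array([ 394.7, -204.6]), array([31.9, 66.5]), 25.0, np.float64(6.2), 158)
```

Run:
```python
import cv2,numpy as np
a=cv2.imread('pics/top0.png')
x=[a[175:280,130:200],a[180:265,440:510],a[170:285,265:350]]
x=[cv2.resize(i,(260,int(260*i.shape[0]/i.shape[1])),interpolation=cv2.INTER_CUBIC) for i in x]
H=max(i.shape[0] for i in x)
cv2.imwrite('pics/crop1.png',np.hstack([cv2.copyMakeBorder(i,0,H-i.shape[0],0,0,0) for i in x]))
```

```text
(no output)
```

View pics/crop1.png

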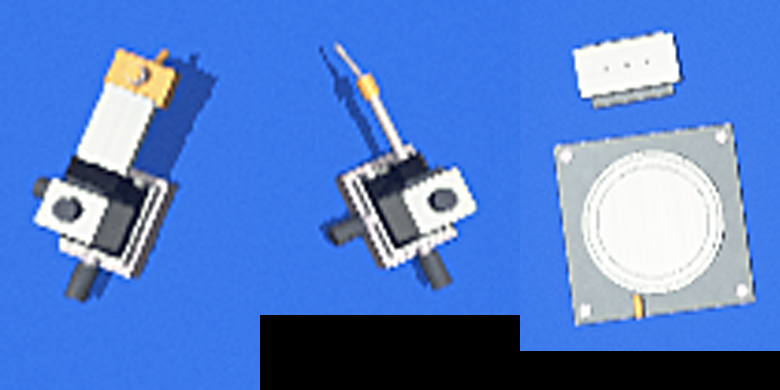

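>>> {"method": "move_arm", "body": {
  "plan": [
    [[3.5, 3.5, 0], 8.5, 0],
    [[3.5, 3.5, 0], 8.5, 0],
    [[3.5, 3.5, 0], 8.5, 0],
    [[3.5, 3.5, 0], 8.5, 0],
    [[3.5, 3.5, 0], 8.5, 0]
  ]
}}

```text
time_s: 2.4
ee_pos: [338.7, -375.1, 214.2]
ee_rot: [180.0, 0.0, 59.3]
force: [0.1, -0.6, 0.4]
gripper_width: 91.1
gripper_force: 0.0
```

>>> {"method": "move_arm", "body": {
  "plan": [
    [[1.1, 4.8, 0], 6.6, 0],
    [[1.1, 4.8, 0], 6.6, 0],
    [[1.1, 4.8, 0], 6.6, 0],
    [[1.1, 4.8, 0], 6.6, 0],
    [[1.1, 4.8, 0], 6.4, 0]
  ]
}}

```text
time_s: 2.9
ee_pos: [392.8, -134.7, 214.3]
ee_rot: [179.9, 0.0, 92.0]
force: [1.0, -0.3, 0.1]
gripper_width: 91.2
gripper_force: 0.0
```

>>> {"method": "move_arm", "body": {
  "plan": [
    [[0, 4.9, 0], 0, 0],
    [[0, 4.9, 0], 0, 0],
    [[0, 4.9, 0], 0, 0],
    [[0, 4.9, -1], 0, 0],
    [[0, 4.9, -1], 0, 0]
  ]
}}

```text
time_s: 3.4
ee_pos: [392.6, 110.5, 194.4]
ee_rot: [179.9, -0.0, 91.7]
force: [1.2, -0.9, 0.4]
gripper_width: 90.9
gripper_force: 0.0
```

>>> {"method": "move_arm", "body": {
  "plan": [
    [[0, 4.9, -1], 0, 0],
    [[0, 4.9, -1], 0, 0],
    [[0, 0, -1], 0, 0],
    [[0, 0, 0], 0, 0],
    [[0, 0, 0], 0, 0]
  ]
}}

```text
time_s: 3.9
ee_pos: [392.5, 205.5, 164.0]
ee_rot: [-180.0, 0.0, 91.7]
force: [0.2, 0.3, 0.4]
gripper_width: 91.3
gripper_force: 0.0
```

Run:
```python
from h import *
s=env.state(); print({k:np.round(s[k],2) for k in ['time_s','ee_pos','ee_rot','qpos']})
p=env.grab_frame('wrist'); save(p,'w1.png'); print(p['position'],p['orientation'],p['fovy'],p['cx'],p['cy'])
print(rect(p,(391,207),60,4,14), rect(p,(391,207),60,-5,14,150))
for q in env.landmark_of(p,'carrier')[:2]: print(q,ray(p,q['point'],0))
```

```text
{'time_s': np.float64(3.9), 'ee_pos': array([392.5 , 205.49, 163.98]), 'ee_rot': array([-1.7997e+02,  4.0000e-02,  9.1700e+01]), 'qpos': array([ 2.617e+01,  8.880e+00,  1.103e+02, -3.000e-02,  6.086e+01,
        2.449e+01])}
[388.5798607  279.19303065 335.09444276] [1.64779469e+02 5.32262302e-03 1.71523484e+00] 66.27519800406773 319.3621186976381 234.38569382136865
(array([389.3, 207.4]), array([52.1, 52.3]), 1.5, np.float64(8.5), 3157) (array([389.3, 206.4]), array([53.6, 54.3]), 1.5, np.float64(8.5), 3113)
{'point': [319.2, 216.3], 'score': 0.78} [390.60370171 205.51999516   0.        ]
```

View pics/w1.png

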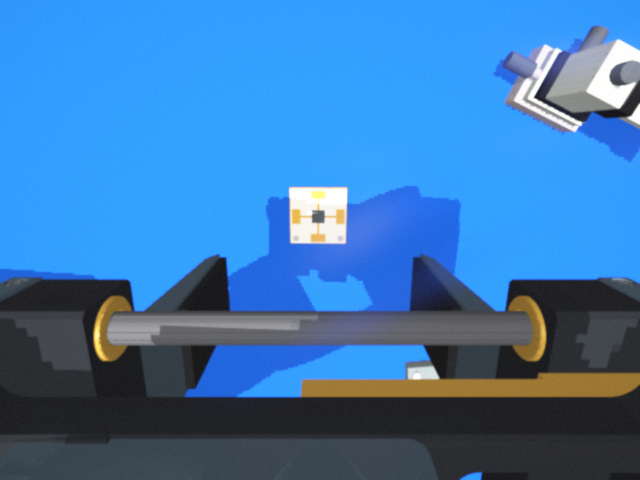

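>>> {"method": "move_arm", "body": {
  "plan": [
    [[-0.3, 0.15, -4], 0, 0],
    [[0, 0, -5], 0, 0],
    [[0, 0, -5], 0, 0],
    [[0, 0, -2.1], 0, 0.2],
    [[0, 0, 0], 0, 0.3]
  ]
}}

```text
time_s: 4.5
ee_pos: [390.3, 206.7, 2.3]
ee_rot: [-180.0, 0.0, 91.6]
force: [-0.1, 0.8, -0.3]
gripper_width: 78.1
gripper_force: 0.0
```

>>> {"method": "move_arm", "body": {
  "plan": [
    [[0, 0, 0], 0, 1],
    [[0, 0, 0], 0, 1],
    [[0, 0, 0], 0, 1],
    [[0, 0, 0], 0, 1],
    [[0, 0, 0], 0, 1]
  ],
  "squeeze": 15
}}

```text
time_s: 5.0
ee_pos: [390.1, 207.8, 3.5]
ee_rot: [179.9, -0.0, 91.7]
force: [0.6, -3.0, 4.6]
gripper_width: 51.9
gripper_force: 15.0
```

Run:
```python
from h import *
s=env.state(); print({k:np.round(s[k],2) for k in ['time_s','ee_pos','ee_rot','gripper_width','gripper_force','force']})
p=env.grab_frame('wrist'); save(p,'w2.png')
print(rect(p,(391,207),38,4,12), rect(p,(391,207),60,-5,14,150))
```

```text
{'time_s': np.float64(5.0), 'ee_pos': array([390.14, 207.78,   3.52]), 'ee_rot': array([179.93,  -0.  ,  91.75]), 'gripper_width': np.float64(51.93), 'gripper_force': np.float64(15.0), 'force': array([ 0.63, -2.97,  4.64])}
(array([389.8, 215.2]), array([64.7, 37.6]), 1.5, np.float64(8.5), 8015) (array([387.8, 215.1]), array([53.1, 37.6]), 1.7, np.float64(8.4), 7319)
```

View pics/w2.png

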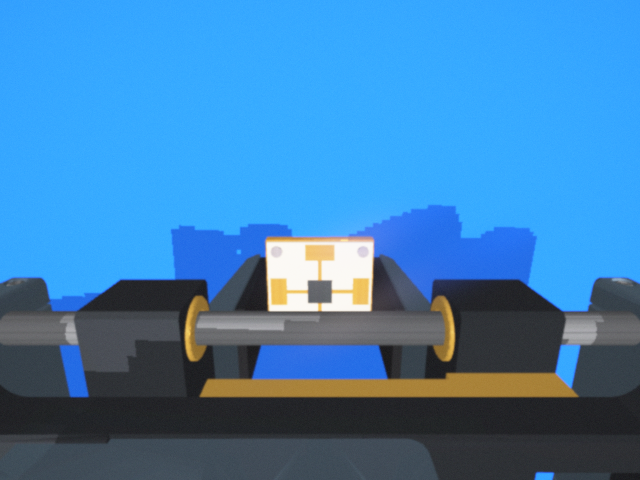

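>>> {"method": "move_arm", "body": {
  "plan": [
    [[0, 0, 2], 0, 1],
    [[0, 0, 5], 0, 1],
    [[2.1, -3.7, 1.8], 0.6, 1],
    [[2.1, -3.7, 1.8], 0.6, 1],
    [[2.1, -3.7, 1.8], 0.6, 1]
  ]
}}

```text
time_s: 5.55
ee_pos: [452.7, 96.1, 127.8]
ee_rot: [180.0, -0.0, 93.6]
force: [0.4, 1.5, -1.7]
gripper_width: 51.9
gripper_force: 15.0
```

>>> {"method": "move_arm", "body": {
  "plan": [
    [[2.1, -3.7, 1.8], 0.6, 1],
    [[2.1, -3.7, 1.5], 0.6, 1],
    [[2.1, -3.7, 1], 0.6, 1],
    [[2.1, -3.7, 1], 0.6, 1],
    [[2.1, -3.7, 0], 0.6, 1]
  ]
}}

```text
time_s: 6.05
ee_pos: [558.8, -89.5, 181.1]
ee_rot: [179.9, -0.0, 96.5]
force: [0.1, 0.6, -1.4]
gripper_width: 52.0
gripper_force: 15.0
```

>>> {"method": "move_arm", "body": {
  "plan": [
    [[0, 0, 0], 0, 1],
    [[0, 0, 0], 0, 1],
    [[0, 0, 0], 0, 1]
  ]
}}

```text
time_s: 6.35
ee_pos: [556.7, -87.0, 179.3]
ee_rot: [-179.9, -0.1, 96.6]
force: [0.4, 0.0, -1.0]
gripper_width: 51.8
gripper_force: 15.0
```

Run:
```python
from h import *
s=env.state(); print({k:np.round(s[k],2) for k in ['time_s','ee_pos','ee_rot','gripper_width','gripper_force','force']})
p=env.grab_frame('wrist'); save(p,'w3.png'); print(p['position'],p['orientation'])
print(rect(p,(555,-3),110,7,17), rect(p,(555,-3),75,22,40),rect(p,(667,14),55,22,36))
t=env.grab_frame('top'); save(t,'t3.png')
print(rect(t,(556,-90),45,140,260)); print(rect(t,(390,207),60,3,20))
```

```text
{'time_s': np.float64(6.35), 'ee_pos': array([556.67, -87.05, 179.33]), 'ee_rot': array([-1.799e+02, -7.000e-02,  9.656e+01]), 'gripper_width': np.float64(51.82), 'gripper_force': np.float64(15.0), 'force': array([ 0.38,  0.01, -1.05])}
[546.73924655 -14.10042562 350.5835049 ] [1.64888401e+02 8.29894915e-02 6.58025377e+00]
(array([555.6,  -2. ]), array([130.3, 129.6]), 6.6, np.float64(12.4), 10992) (array([555.5,  -2.7]), array([99. , 99.2]), 78.0, np.float64(28.7), 11481) (array([667.5,  14.9]), array([35.1, 72.1]), 9.2, np.float64(28.4), 3861)
None
(array([379.8, 159.6]), array([10.9,  3.4]), 36.2, np.float64(3.8), 7)
```

View pics/w3.png

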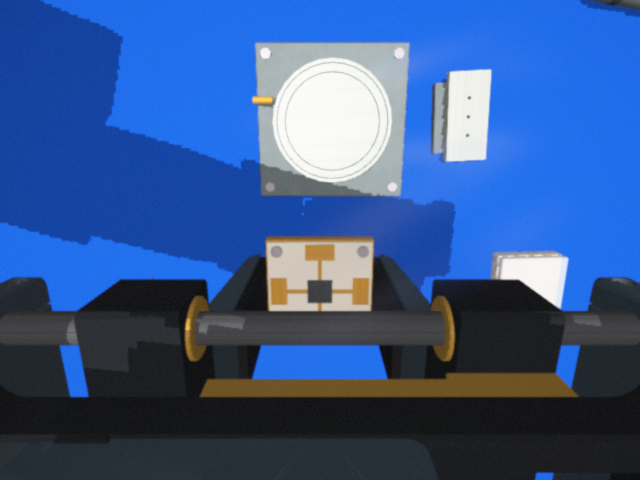

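```bash
cat >> h.py <<'E'
def held(p,zlo,zhi,ext=45):
    """points near the TCP in a frame (a=tool x, b=closing) relative to TCP"""
    s=env.state(); T=np.array(s['ee_pos']); y=np.radians(s['ee_rot'][2])
    W=cloud(p)-T; a=W[...,0]*np.cos(y)+W[...,1]*np.sin(y); b=W[...,0]*np.sin(y)-W[...,1]*np.cos(y)
    return a,b,W[...,2]
E
python3 - <<'E'
from h import *
p=env.grab_frame('wrist'); a,b,z=held(p,0,0); f=p['frame'].astype(int)
m=(abs(z-5)<5)&(abs(a)<45)&(abs(b)<32)&(f.sum(2)>330)
print('top z',np.median(z[m]), 'a',np.percentile(a[m],[1,99.5]),'b',np.percentile(b[m],[1,50,99]))
c=m&(a>8)&(a<24);print('b',np.percentile(b[c],[.5,99.5]), b[c].mean())
d=(abs(z-5)<5)&(abs(a)<20)&(abs(b)<20)&(f.sum(2)<200); print('chip',d.sum(),a[d].min(),a[d].max(),b[d].mean())
W=cloud(p)
for n,c0,r,zl,zh in [('plate',(555,-3),110,7,17),('aux',(667,14),55,22,36)]:
    c,_,ang,_,_=rect(p,c0,r,zl,zh)
    T=np.array(env.state()['ee_pos'])[:2]; print(n,c,ang,c-T)
s=env.state(); print(s['ee_pos'],s['ee_rot'])
E
```

```text
top z 4.733954738010922 a [-10.04151614  25.66641439] b [-27.00541856  -1.6332135   23.14325561]
b [-27.37775779  23.66209797] -1.8154591970543026
chip 311 -5.5457576398325985 5.347896202920791 -2.1803164464159672
plate [555.7  -2.9] 6.6 [-1.39200994 83.95486212]
aux [667.5  14.9] 9.9 [110.40799006 101.75486212]
[557.09200994 -86.85486212 179.94629262] [-1.79980406e+02 -2.21382448e-02  9.66195090e+01]
```

>>> {"method": "move_arm", "body": {
  "plan": [
    [[0.05, 4.2, 0], 0, 1],
    [[0, 4.25, -2], 0, 1],
    [[0, 0, -4], 0, 1],
    [[0, 0, -4.5], 0, 1],
    [[0, 0, -2.5], 0, 1]
  ]
}}

```text
time_s: 7.0
ee_pos: [555.7, -2.1, 47.2]
ee_rot: [-179.8, -0.0, 96.7]
force: [0.2, -0.2, -0.7]
gripper_width: 51.7
gripper_force: 15.0
```

>>> {"method": "move_arm", "body": {
  "plan": [
    [[0, 0, -1], 0, 1],
    [[0, 0, -0.5], 0, 1],
    [[0, 0, -0.3], 0, 1],
    [[0, 0, 0], 0, 1],
    [[0, 0, 0], 0, 1]
  ]
}}

```text
time_s: 7.5
ee_pos: [559.1, -3.7, 33.2]
ee_rot: [179.8, 0.0, 96.5]
force: [-0.8, 0.6, -1.3]
gripper_width: 51.7
gripper_force: 15.0
```

>>> {"method": "move_arm", "body": {
  "plan": [
    [[0, 0, 0], 0, 1]
  ]
}}

```text
time_s: 7.6
ee_pos: [558.8, -3.7, 33.0]
ee_rot: [179.9, 0.0, 96.5]
force: [-0.6, 1.2, -1.3]
gripper_width: 51.5
gripper_force: 15.0
```

>>> {"method": "move_arm", "body": {
  "plan": [
    [[0, 0, -0.05], 0, 1]
  ]
}}

```text
time_s: 7.7
ee_pos: [558.6, -3.6, 32.2]
ee_rot: [179.9, 0.0, 96.5]
force: [0.6, 0.4, -1.2]
gripper_width: 51.2
gripper_force: 15.0
```

>>> {"method": "move_arm", "body": {
  "plan": [
    [[0, 0, -0.05], 0, 1]
  ]
}}

```text
time_s: 7.8
ee_pos: [558.4, -3.6, 31.5]
ee_rot: [179.9, 0.0, 96.5]
force: [-1.8, 0.1, 5.4]
gripper_width: 51.9
gripper_force: 15.0
```

>>> {"method": "move_arm", "body": {
  "plan": [
    [[0, 0, 0.1], 0, 1],
    [[0, 0, 0], 0, 1],
    [[0, 0, 0], 0, 1]
  ]
}}

```text
time_s: 8.1
ee_pos: [558.1, -3.6, 31.9]
ee_rot: [-180.0, -0.0, 96.5]
force: [0.8, 0.3, -0.9]
gripper_width: 51.7
gripper_force: 15.0
```

Run:
```python
from h import *
s=env.state(); print(np.round(s['ee_pos'],2),s['ee_rot'],s['qvel'])
p=env.grab_frame('wrist'); save(p,'w4.png')
print(rect(p,(556,-3),110,7,17)); a,b,z=held(p,0,0); f=p['frame'].astype(int)
d=(abs(z-5)<5)&(abs(a)<20)&(abs(b)<20)&(f.sum(2)<200); print('chip',d.sum(),a[d].min(),a[d].max(),b[d].mean())
W=cloud(p);print(W[d].mean(0))
t=env.grab_frame('top'); print(t['shot']); save(t,'t4.png')
s=env.state(); print(np.round(s['ee_pos'],2))
```

```text
[558.1   -3.58  31.87] [-1.79994424e+02 -2.04104657e-03  9.65313160e+01] [-0.04293121  0.05264401 -0.0226462   0.04586797  0.0770356   0.02808628]
(array([552.9,  20.2]), array([130.7,  84.3]), 6.5, np.float64(12.4), 16825)Traceback (most recent call last):
  File "<stdin>", line 5, in <module>
    return umr_minimum(a, axis, None, out, keepdims, initial, where)
ValueError: zero-size array to reduction operation minimum which has no identity
```

View pics/w4.png

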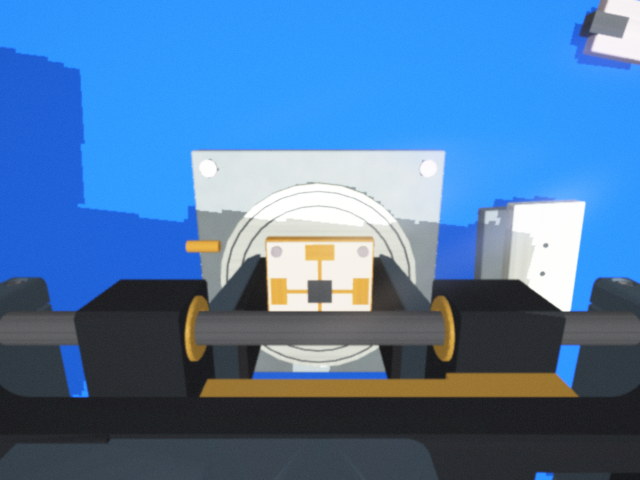

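```bash
cat >> h.py <<'E'
def chk(p,y,c0):
    """edges in frame turned by y (deg) about c0: a along tool x, b along closing"""
    W=cloud(p); y=np.radians(y); X=W[...,0]-c0[0]; Y=W[...,1]-c0[1]
    return X*np.cos(y)+Y*np.sin(y), X*np.sin(y)-Y*np.cos(y), W[...,2]
E
python3 - <<'E'
from h import *
p=env.grab_frame('wrist'); f=p['frame'].astype(int)
a,b,z=chk(p,96.5,(556,-3)); 
pl=(abs(z-12)<4)&(abs(b)<70)&(abs(a)<80)
m=pl&(abs(b)<40); print('plate far a-65:',np.percentile(a[m],99.8)-65)
m=pl&(a>30)&(a<60); print('plate b mid',np.percentile(b[m],[.3,99.7]).mean())
ch=(abs(z-28.5)<3)&(np.hypot(a,b)<60); m=ch&(abs(b)<6); print('chuck far a-50',np.percentile(a[m],99.5)-50)
m=ch&(a>8)&(a<20);
ca=(abs(z-36.5)<3)&(abs(b)<32)&(abs(a)<40)&(f.sum(2)>300); m=ca&(abs(b)<20); print('carr far a-26',np.percentile(a[m],99.5)-26,np.median(z[ca]))
m=ca&(a>14); print('carr b mid',np.percentile(b[m],[.5,99.5]),b[m].mean())
print(env.state()['ee_pos'])
E
```

```text
plate far a-65: 0.5020947280456483
plate b mid -0.498616458858411
chuck far a-50 0.3195996050456742
carr far a-26 -0.7678393795019893 36.75342864751701
carr b mid [-25.38148007  25.9215908 ] 0.31111217162089333
[558.05541159  -3.5534348   31.80955549]
```

>>> {"method": "move_arm", "body": {
  "plan": [
    [[-0.1, 0.11, 0], 0, 1],
    [[0, 0, 0], 0, 1],
    [[0, 0, -0.05], 0, 1],
    [[0, 0, 0], 0, 1],
    [[0, 0, 0], 0, 1]
  ]
}}

```text
time_s: 8.7
ee_pos: [557.1, -2.4, 31.6]
ee_rot: [180.0, -0.0, 96.5]
force: [-0.7, -0.1, 0.4]
gripper_width: 51.6
gripper_force: 15.0
```

>>> {"method": "move_arm", "body": {
  "plan": [
    [[0, 0, 0], 0, 0.3],
    [[0, 0, 0], 0, 0.3],
    [[0, 0, 0], 0, 0.25],
    [[0, 0, 5], 0, 0.25],
    [[0, 0, 5], 0, 0.25]
  ]
}}

```text
time_s: 9.2
ee_pos: [556.0, -2.5, 131.2]
ee_rot: [-179.8, -0.0, 96.5]
force: [1.5, 0.1, 0.1]
gripper_width: 68.7
gripper_force: 0.0
```

Run:
```python
from h import *
s=env.state(); print(np.round(s['ee_pos'],2),s['ee_rot'][2],s['qpos'],s['gripper_width'])
p=env.grab_frame('wrist'); save(p,'w5.png')
print(rect(p,(556,-3),110,7,17), rect(p,(556,-3),40,33,42))
t=env.grab_frame('top'); save(t,'t5.png')
```

```text
[556.03  -2.46 131.25] 96.53010380142456 [-1.43874793e+00  2.04845916e+01  9.90970345e+01  2.37185489e-04
  6.06558201e+01 -7.96903636e+00] 68.71443663656632
(array([555.6,  -2.7]), array([130.2, 129.8]), 6.6, np.float64(12.5), 11210) (array([555.5,  -2.3]), array([52.1, 51.7]), 6.9, np.float64(36.5), 4579)
```

>>> {"method": "move_arm", "body": {
  "plan": [
    [[-2.6, -3.3, 1], 3, 0.25],
    [[-2.7, -3.4, 1], 3, 0.25],
    [[-2.7, -3.4, 0], 3, 0.25],
    [[-2.7, -3.4, 0], 3, 0.25],
    [[-2.7, -3.4, 0], 3, 0.4]
  ]
}}

```text
time_s: 9.8
ee_pos: [421.8, -172.4, 151.1]
ee_rot: [-180.0, 0.0, 111.7]
force: [0.3, -0.2, 0.1]
gripper_width: 63.1
gripper_force: 0.0
```

>>> {"method": "move_arm", "body": {
  "plan": [
    [[-2.6, -3.3, 0], 3, 0.4],
    [[0, 0, 0], 0, 0.4],
    [[0, 0, 0], 0, 0.4]
  ]
}}

```text
time_s: 10.1
ee_pos: [396.8, -204.8, 151.2]
ee_rot: [180.0, -0.0, 114.4]
force: [0.7, 0.2, 0.8]
gripper_width: 54.6
gripper_force: 0.0
```

Run:
```python
from h import *
s=env.state(); print(np.round(s['ee_pos'],2),s['ee_rot'][2],s['gripper_width'])
p=env.grab_frame('wrist'); save(p,'w6.png')
print(rect(p,(397,-204),45,4,14), rect(p,(397,-204),45,-5,14,150))
for q in env.landmark_of(p,'cal_substrate')[:1]: print(q,ray(p,q['point'],0))
```

```text
[ 396.77 -204.82  151.24] 114.36426792521551 54.579986398404955
(array([ 396.3, -204.1]), array([21.2, 60.3]), 24.0, np.float64(7.7), 1621) (array([ 396.5, -203.4]), array([22.2, 59.2]), 24.0, np.float64(7.7), 1597)
{'point': [319.7, 220.9], 'score': 0.73} [ 395.85572504 -205.83072812    0.        ]
```

>>> {"method": "move_arm", "body": {
  "plan": [
    [[0.1, 0.1, -4], -0.4, 0.4],
    [[0, 0, -5], 0, 0.4],
    [[0, 0, -4.3], 0, 0.4],
    [[0, 0, -1.5], 0, 0.4],
    [[0, 0, 0], 0, 0.4]
  ]
}}

```text
time_s: 10.7
ee_pos: [398.1, -201.7, 2.0]
ee_rot: [-179.9, -0.2, 114.3]
force: [0.4, 0.4, 0.1]
gripper_width: 54.8
gripper_force: 0.0
```

>>> {"method": "move_arm", "body": {
  "plan": [
    [[0, 0, 0], 0, 1],
    [[0, 0, 0], 0, 1],
    [[0, 0, 0], 0, 1],
    [[0, 0, 0], 0, 1],
    [[0, 0, 0], 0, 1]
  ]
}}

```text
time_s: 11.2
ee_pos: [398.3, -203.4, 3.7]
ee_rot: [180.0, 0.0, 114.1]
force: [-0.3, 0.3, 0.7]
gripper_width: 21.7
gripper_force: 15.0
```

>>> {"method": "move_arm", "body": {
  "plan": [
    [[0, 0, 2], 0, 1],
    [[0, 0, 5], 0, 1],
    [[3.9, 2, 1.5], -2, 1],
    [[3.9, 2, 1.5], -2, 1],
    [[3.9, 2, 1.5], -2, 1]
  ]
}}

```text
time_s: 11.7
ee_pos: [516.2, -142.9, 119.8]
ee_rot: [179.9, 0.0, 108.0]
force: [0.7, -0.1, -1.2]
gripper_width: 21.3
gripper_force: 15.0
```

>>> {"method": "move_arm", "body": {
  "plan": [
    [[3.9, 2, 1], -2, 1],
    [[3.9, 2, 1], -2, 1],
    [[3.9, 2, 0.5], -2, 1],
    [[3.7, 2, 0], -2.5, 1],
    [[0, 0, 0], 0, 1]
  ]
}}

```text
time_s: 12.2
ee_pos: [673.2, -60.7, 142.7]
ee_rot: [179.8, -0.0, 99.8]
force: [-0.3, -0.2, -0.7]
gripper_width: 21.3
gripper_force: 15.0
```

>>> {"method": "move_arm", "body": {
  "plan": [
    [[0, 0, 0], 0, 1],
    [[0, 0, 0], 0, 1],
    [[0, 0, 0], 0, 1]
  ]
}}

```text
time_s: 12.5
ee_pos: [668.0, -64.3, 143.6]
ee_rot: [-180.0, -0.0, 99.6]
force: [0.6, 0.0, -0.5]
gripper_width: 21.5
gripper_force: 15.0
```

Run:
```python
from h import *
s=env.state(); print(np.round(s['ee_pos'],2),s['ee_rot'][2],s['gripper_width'])
p=env.grab_frame('wrist'); save(p,'w7.png')
print(rect(p,(667,15),55,22,36)); f=p['frame'].astype(int)
a,b,z=held(p,0,0)
m=(abs(z-5)<4)&(abs(a)<45)&(abs(b+1.8)<11)&(f.sum(2)>330)
print(np.percentile(a[m],[.5,99.5])-30,np.median(z[m]))
m=(abs(z-5)<4)&(a>17)&(a<45)&(abs(b)<17)&(f.sum(2)>330); print(np.percentile(b[m],[.5,99.5]),np.mean(b[m]))
```

```text
[667.99 -64.26 143.57] 99.57405165875407 21.465467169278902
(array([668.1,  14.7]), array([33.7, 71.7]), 9.5, np.float64(28.4), 4503)
[-40.58907691  -0.09490224] 4.064708919889142
[-12.66193676   8.90428008] -1.9375015454109021
```

View pics/w7.png

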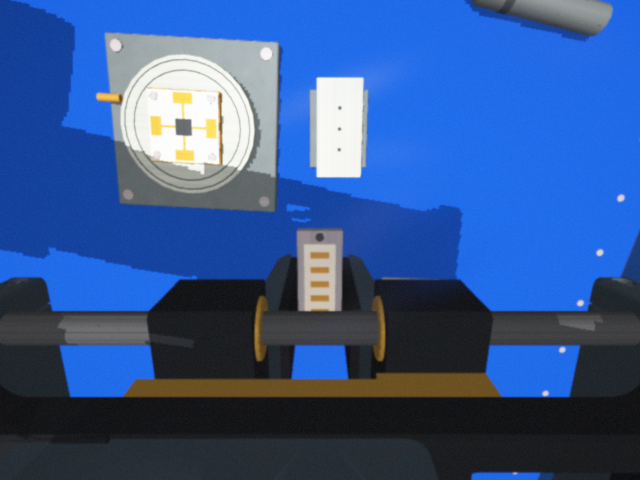

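>>> {"method": "move_arm", "body": {
  "plan": [
    [[0.1, 4, 0], 0, 1],
    [[0.05, 3.9, -2], 0, 1],
    [[0, 0, -4], 0, 1],
    [[0, 0, -3.5], 0, 1],
    [[0, 0, -1.4], 0, 1]
  ]
}}

```text
time_s: 13.05
ee_pos: [667.6, 15.3, 31.3]
ee_rot: [-179.6, -0.1, 99.6]
force: [-3.5, 0.5, 14.6]
gripper_width: 21.5
gripper_force: 15.0
```

>>> {"method": "move_arm", "body": {
  "plan": [
    [[0, 0, 0], 0, 1],
    [[0, 0, 0], 0, 1],
    [[0, 0, 0], 0, 1],
    [[0, 0, 0], 0, 1]
  ]
}}

```text
time_s: 13.45
ee_pos: [671.7, 15.3, 36.2]
ee_rot: [179.8, 0.0, 99.6]
force: [0.2, 0.4, -0.7]
gripper_width: 21.9
gripper_force: 15.0
```

Run:
```python
from h import *
s=env.state(); print(np.round(s['ee_pos'],2),s['ee_rot'][2],s['gripper_width'])
p=env.grab_frame('wrist'); save(p,'w8.png'); f=p['frame'].astype(int)
a,b,z=chk(p,99.5,(668.1,14.7)); 
au=(abs(z-28.4)<3)&(abs(b)<22)&(abs(a)<45)
m=au&(abs(b)<14); print('aux far-36',np.percentile(a[m],99.5)-36)
m=au&(a>15)&(a<30); print('aux b',np.percentile(b[m],[.5,99.5]))
ca=(z>34)&(z<45)&(abs(b)<14)&(abs(a)<40)&(f.sum(2)>300); m=ca&(abs(b)<8); print('cal far-30',np.percentile(a[m],99.5)-30,np.median(z[ca]))
m=ca&(a>17); print('cal b',np.percentile(b[m],[.5,99.5]))
```

```text
[671.67  15.27  36.2 ] 99.60755603194741 21.91721096592284
aux far-36 0.5926268140795798
aux b [-17.2192771   16.47981897]
cal far-30 0.24916261715647536 41.572086731550996
cal b [-8.87420035 12.6275295 ]
```

View pics/w8.png

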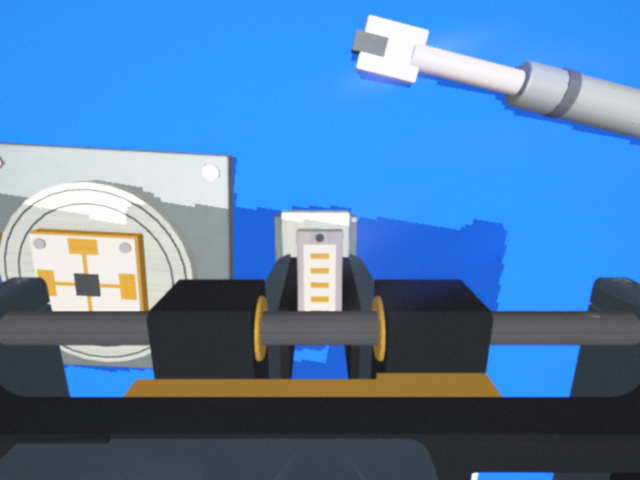

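>>> {"method": "move_arm", "body": {
  "plan": [
    [[-0.12, 0.05, -0.15], 0, 1],
    [[0, 0, -0.15], 0, 1],
    [[0, 0, 0], 0, 1],
    [[0, 0, 0], 0, 1],
    [[0, 0, 0], 0, 1]
  ]
}}

```text
time_s: 14.0
ee_pos: [669.5, 16.0, 31.4]
ee_rot: [180.0, 0.0, 99.6]
force: [-0.4, 0.5, -0.6]
gripper_width: 21.9
gripper_force: 15.0
```

```bash
cat > m8.py <<'E'
from h import *
s=env.state(); print(np.round(s['ee_pos'],2),s['ee_rot'][2],s['gripper_width'])
p=env.grab_frame('wrist'); f=p['frame'].astype(int)
a,b,z=chk(p,99.5,(668.1,14.7)); 
au=(abs(z-28.4)<3)&(abs(b)<22)&(abs(a)<45)
m=au&(abs(b)<14); print('aux far-36',np.percentile(a[m],99.5)-36)
m=au&(a>15)&(a<30); print('aux b',np.percentile(b[m],[.5,99.5]).mean())
ca=(z>34)&(z<45)&(abs(b)<14)&(abs(a)<40)&(f.sum(2)>300); m=ca&(abs(b)<8); print('cal far-30',np.percentile(a[m],99.5)-30,np.median(z[ca]))
m=ca&(a>17); print('cal b',np.percentile(b[m],[.5,99.5]).mean())
E
python3 m8.py
```

```text
[669.48  16.04  31.42] 99.63369507605672 21.91029368876843
aux far-36 0.609385181070536
aux b -0.3136878838874999
cal far-30 1.2094963373766632 36.92072967575932
cal b -0.1446176433655939
```

>>> {"method": "move_arm", "body": {
  "plan": [
    [[0, -0.06, 0], 0, 1],
    [[0, 0, 0], 0, 1],
    [[0, 0, -0.03], 0, 1],
    [[0, 0, 0], 0, 1]
  ]
}}

```text
time_s: 14.45
ee_pos: [669.4, 15.4, 31.1]
ee_rot: [-180.0, -0.0, 99.6]
force: [-0.9, 0.4, -1.1]
gripper_width: 21.7
gripper_force: 15.0
```

>>> {"method": "move_arm", "body": {
  "plan": [
    [[0, 0, 0], 0, 0.55],
    [[0, 0, 0], 0, 0.55],
    [[0, 0, 0], 0, 0.55],
    [[0, 0, 5], 0, 0.5],
    [[0, 0, 5], 0, 0.5]
  ]
}}

```text
time_s: 14.95
ee_pos: [668.3, 15.4, 130.6]
ee_rot: [-179.8, -0.0, 99.6]
force: [1.6, -0.5, 0.8]
gripper_width: 45.9
gripper_force: 0.0
```

Run:
```python
from h import *
s=env.state(); print(np.round(s['ee_pos'],2),s['ee_rot'][2],s['gripper_width'])
p=env.grab_frame('wrist'); save(p,'w9.png')
print('cal',rect(p,(668,14.7),45,33,42),'aux',rect(p,(668,14.7),45,22,42))
print('carr',rect(p,(556,-3),40,33,42),rect(p,(556,-3),110,7,17))
```

```text
[668.29  15.42 130.59] 99.6305899515895 45.91250422744858
cal (array([667.8,  15.4]), array([21.9, 59.8]), 10.2, np.float64(35.8), 2202) aux (array([667.9,  14.9]), array([34.1, 72.6]), 9.5, np.float64(33.9), 4011)
carr (array([556.1,  -2.6]), array([52.1, 52.5]), 6.9, np.float64(36.5), 4619) (array([555.2,  -1. ]), array([130.9, 126.9]), 6.6, np.float64(12.4), 8293)
```

>>> {"method": "move_arm", "body": {
  "plan": [
    [[-1.1, 4.3, 2], 8.1, 0],
    [[-1.1, 4.3, 2], 8.1, 0],
    [[-1.1, 4.3, 2], 8.1, 0],
    [[-1.1, 4.4, 0], 8.1, 0],
    [[-1.1, 4.4, 0], 8.1, 0]
  ]
}}

```text
time_s: 15.5
ee_pos: [614.3, 234.2, 192.4]
ee_rot: [179.9, 0.1, 140.5]
force: [0.2, -0.2, 0.1]
gripper_width: 82.8
gripper_force: 0.0
```

>>> {"method": "move_arm", "body": {
  "plan": [
    [[-1.1, 4.4, 0], 8.1, 0],
    [[-1.1, 4.4, 0], 7.8, 0],
    [[0, 0, 0], 0, 0],
    [[0, 0, 0], 0, 0],
    [[0, 0, 0], 0, 0]
  ]
}}

```text
time_s: 16.0
ee_pos: [592.7, 319.4, 191.1]
ee_rot: [-180.0, 0.0, 156.0]
force: [-0.3, -0.2, 1.1]
gripper_width: 91.1
gripper_force: 0.0
```

Run:
```python
from h import *
s=env.state(); print(np.round(s['ee_pos'],2),s['ee_rot'][2],s['gripper_width'])
p=env.grab_frame('wrist'); save(p,'w10.png')
for z in [(33,50),(70,88),(88,110)]: print(z,rect(p,(588,320),60,*z))
for q in env.landmark_of(p,'rf_positioner')[:1]: print(q,ray(p,q['point'],0))
np.save('rf.npy',cloud(p))
```

```text
[592.73 319.45 191.09] 155.9565323730884 91.07877241635241
(33, 50) (array([564.7, 327.7]), array([35.9,  9. ]), 64.4, np.float64(36.7), 341)
(70, 88) (array([603.8, 310.5]), array([33.7, 83.4]), 66.6, np.float64(74.7), 3026)
(88, 110) (array([577.5, 322. ]), array([12.9, 13. ]), 66.1, np.float64(92.3), 267)
{'point': [314.9, 200.1], 'score': 0.97} [579.29034253 319.50190295   0.        ]
```

View pics/w10.png

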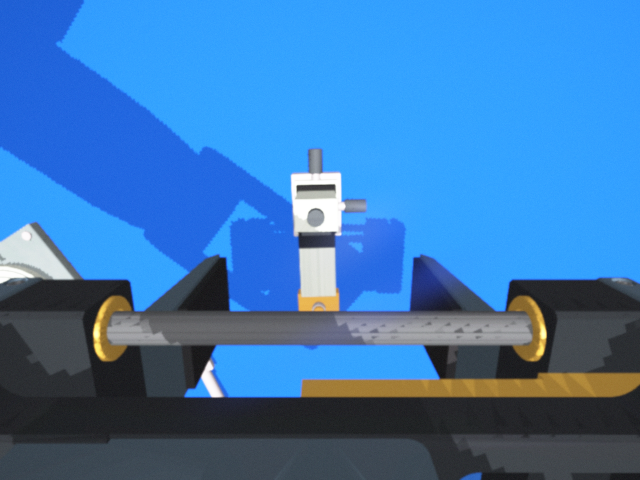

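Run:
```python
import numpy as np,cv2
W=np.load('rf.npy'); 
c=np.array([577.5,322]); u=np.array([np.cos(np.radians(-23.5)),np.sin(np.radians(-23.5))]); v=np.array([-u[1],u[0]])
X=(W[...,:2]-c)@u; Y=(W[...,:2]-c)@v; Z=W[...,2]
n=np.hypot(X,Y)<110
for lo,hi in [(10,18),(18,25),(25,33),(33,40),(40,60),(60,69),(69,73),(73,79),(79,86),(88,99)]:
    m=n&(Z>lo)&(Z<hi)
    if m.sum()>20: print(lo,hi,m.sum(),np.round(np.percentile(X[m],[1,99]),1),np.round(np.percentile(Y[m],[1,99]),1))
```

```text
10 18 177 [-25.9  34.7] [-23.   22.6]
18 25 388 [-48.6  33.3] [-22.7  35.2]
25 33 984 [-48.   27.7] [-19.3  45.5]
33 40 279 [-17.9  -1.5] [-17.7  17.9]
40 60 149 [-13.   72.6] [-16.4  18.5]
60 69 598 [-12.8  88.8] [-16.4  19.4]
69 73 1780 [-12.7  78.7] [-13.8  15.7]
73 79 678 [-12.8  83. ] [-13.9  14.7]
79 86 1188 [-12.7  81.7] [-16.6  16.7]
88 99 267 [-6.2  6.4] [-6.4  6.5]
```

>>> {"method": "move_arm", "body": {
  "plan": [
    [[-1.45, 0.4, 0], 0.4, 0],
    [[0, 0, -4], 0, 0],
    [[0, 0, -5], 0, 0],
    [[0, 0, -4], 0, 0],
    [[0, 0, -1.8], 0, 0.2]
  ]
}}

```text
time_s: 16.6
ee_pos: [574.7, 322.5, 39.1]
ee_rot: [-179.7, -0.3, 156.4]
force: [-0.5, 0.1, 0.3]
gripper_width: 85.9
gripper_force: 0.0
```

>>> {"method": "move_arm", "body": {
  "plan": [
    [[0, 0, 0], 0, 0.4],
    [[0, 0, 0], 0, 1],
    [[0, 0, 0], 0, 1],
    [[0, 0, 0], 0, 1],
    [[0, 0, 0], 0, 1]
  ],
  "squeeze": 40
}}

```text
time_s: 17.1
ee_pos: [578.6, 324.7, 44.6]
ee_rot: [179.9, 0.1, 156.4]
force: [-0.0, 0.4, 0.2]
gripper_width: 45.8
gripper_force: 0.0
```

>>> {"method": "move_arm", "body": {
  "plan": [
    [[0, 0, 0], 0, 1],
    [[0, 0, 0], 0, 1],
    [[0, 0, 1], 0, 1],
    [[0, 0, 2], 0, 1],
    [[0, 0, 2], 0, 1]
  ]
}}

```text
time_s: 17.6
ee_pos: [577.0, 324.1, 92.5]
ee_rot: [-179.9, -0.1, 156.4]
force: [0.1, 0.5, -5.7]
gripper_width: 34.0
gripper_force: 40.0
```

>>> {"method": "move_arm", "body": {
  "plan": [
    [[-0.44, -2.54, 1], -7.5, 1],
    [[-0.44, -2.54, 1], -7.5, 1],
    [[-0.44, -2.54, 0], -7.5, 1],
    [[-0.44, -2.54, 0], -7.5, 1],
    [[-0.44, -2.54, 0], -7.5, 1]
  ]
}}

```text
time_s: 18.1
ee_pos: [555.1, 196.4, 112.8]
ee_rot: [-179.9, -0.0, 118.6]
force: [-0.7, 0.5, -5.0]
gripper_width: 33.9
gripper_force: 40.0
```

>>> {"method": "move_arm", "body": {
  "plan": [
    [[-0.44, -2.54, 0], -7.5, 1],
    [[-0.44, -2.54, 0], -7.5, 1],
    [[-0.44, -2.5, 0], -7.4, 1],
    [[0, 0, 0], 0, 1],
    [[0, 0, 0], 0, 1]
  ]
}}

```text
time_s: 18.6
ee_pos: [542.5, 121.4, 113.0]
ee_rot: [-180.0, -0.0, 96.5]
force: [-0.2, 0.1, -5.7]
gripper_width: 33.6
gripper_force: 40.0
```

>>> {"method": "move_arm", "body": {
  "plan": [
    [[0, 0, 0], 0, 1],
    [[0, 0, 0], 0, 1],
    [[0, 0, 0], 0, 1]
  ]
}}

```text
time_s: 18.9
ee_pos: [542.8, 122.3, 113.1]
ee_rot: [180.0, -0.0, 96.6]
force: [0.2, -0.2, -5.6]
gripper_width: 33.6
gripper_force: 40.0
```

Run:
```python
from h import *
s=env.state(); print(np.round(s['ee_pos'],2),s['ee_rot'],s['gripper_width'],s['force'])
t=env.grab_frame('top'); save(t,'t11.png'); p=env.grab_frame('wrist'); save(p,'w11.png')
cv2.imwrite('pics/c11.png',np.hstack([cv2.resize(t['frame'][160:300,230:370,::-1],(400,400),interpolation=cv2.INTER_CUBIC),cv2.resize(p['frame'][:,:,::-1],(400,400))]))
```

```text
[542.84 122.34 113.07] [ 1.79998114e+02 -5.31333750e-03  9.66089985e+01] 33.62557544560494 [ 0.21449306 -0.17264626 -5.61309745]
```

View pics/c11.png

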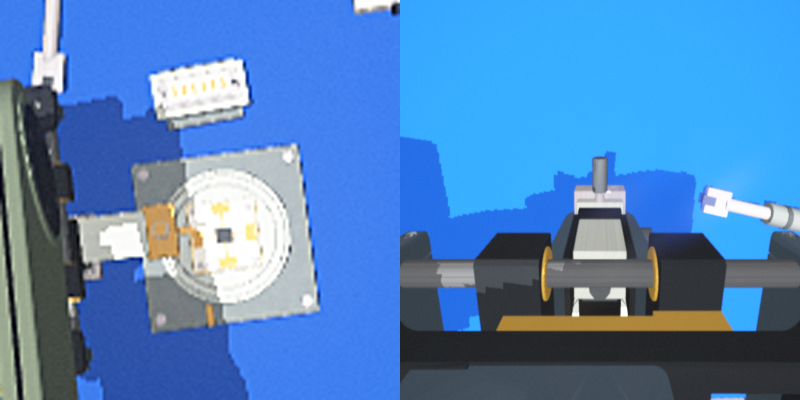

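>>> {"method": "move_arm", "body": {
  "plan": [
    [[0, -0.15, -2], 0, 1],
    [[0, 0, -2], 0, 1],
    [[0, 0, -1.2], 0, 1],
    [[0, 0, -0.6], 0, 1],
    [[0, 0, -0.4], 0, 1]
  ]
}}

```text
time_s: 19.5
ee_pos: [543.0, 120.2, 50.9]
ee_rot: [180.0, 0.0, 96.5]
force: [-0.1, -0.1, -4.8]
gripper_width: 33.9
gripper_force: 40.0
```

>>> {"method": "move_arm", "body": {
  "plan": [
    [[0, 0, -0.2], 0, 1],
    [[0, 0, 0], 0, 1],
    [[0, 0, 0], 0, 1],
    [[0, 0, 0], 0, 1]
  ]
}}

```text
time_s: 19.9
ee_pos: [543.1, 120.2, 49.7]
ee_rot: [179.9, -0.0, 96.5]
force: [0.4, -0.3, -4.8]
gripper_width: 34.0
gripper_force: 40.0
```

```bash
cat > m11.py <<'E'
from h import *
import sys
s=env.state(); print(np.round(s['ee_pos'],2),s['ee_rot'],s['force'])
t=env.grab_frame('top'); save(t,sys.argv[1])
C=np.array([556.1,-2.8]); W=cloud(t); th=np.radians(6.55)
ux=np.array([np.cos(th),np.sin(th)]); uy=np.array([-ux[1],ux[0]])
X=(W[...,:2]-C)@ux; Y=(W[...,:2]-C)@uy; Z=W[...,2]
m=(Z>33)&(Z<38)&(abs(X)<32)&(abs(Y)<32); print('carrier',m.sum(),np.percentile(X[m],[1,99]).mean(),np.percentile(Y[m],[1,99]))
for s_ in (1,-1):
  m0=(Z>40)&(abs(X)<25)&(s_*Y>5)&(s_*Y<90)
  if m0.sum()<10: continue
  for lo,hi in [(14,26),(26,40),(40,50),(50,65),(65,80)]:
    m=m0&(s_*Y>lo)&(s_*Y<hi)
    if m.sum()>2: print(s_,lo,hi,m.sum(),'X',np.round(np.percentile(X[m],[2,98]),1),X[m].mean().round(2),'Ymin',np.round((s_*Y[m]).min(),1),'Z',np.median(Z[m]).round(1))
E
python3 m11.py t12.png
```

```text
[543.12 120.18  49.71] [ 1.79933421e+02 -5.44711840e-03  9.65282165e+01] [ 0.37744874 -0.28927005 -4.84027609]
carrier 420 0.12452131739564543 [-25.27539559  25.46435196]
1 14 26 19 X [-11.2  23.7] 2.61 Ymin 16.4 Z 54.6
1 26 40 121 X [-17.5  16.9] -0.65 Ymin 26.3 Z 73.6
1 40 50 83 X [-17.2  17.1] -0.19 Ymin 40.3 Z 74.7
1 50 65 220 X [-23.4  13.8] -5.27 Ymin 50.0 Z 360.0
1 65 80 677 X [-23.9  23.8] -0.28 Ymin 65.0 Z 431.5
```

```bash
cat > m13.py <<'E'
from h import *
import sys
t=env.grab_frame('top'); save(t,sys.argv[1])
C=np.array([556.1,-2.8]); W=cloud(t); th=np.radians(6.55)
ux=np.array([np.cos(th),np.sin(th)]); uy=np.array([-ux[1],ux[0]])
X=(W[...,:2]-C)@ux; Y=(W[...,:2]-C)@uy; Z=W[...,2]
for v,u in zip(*np.nonzero((Z>39)&(Z<100)&(abs(X)<22)&(abs(Y)<36))): print((u,v),np.round([X[v,u],Y[v,u],Z[v,u]],1),t['frame'][v,u])
E
python3 m13.py t13.png | awk 'NR<70'
python3 - <<'E'
import numpy as np
W=np.load('rf.npy'); c=np.array([577.5,322]); u=np.array([np.cos(np.radians(-23.5)),np.sin(np.radians(-23.5))]); v=np.array([-u[1],u[0]])
X=(W[...,:2]-c)@u-4; Y=(W[...,:2]-c)@v; Z=W[...,2]
for k in range(40,110,5):
    m=(X>k)&(X<k+5)&(abs(Y)<20)&(Z>30)
    if m.sum()>3: print(k,m.sum(),np.percentile(Y[m],[3,97]).round(1),np.median(Z[m]).round(1))
E
```

```text
(np.int64(316), np.int64(231)) [ 21.8 -20.1  39.3] [249 245 247]
(np.int64(317), np.int64(231)) [ 21.4 -22.2  41.3] [249 246 248]
(np.int64(311), np.int64(232)) [20.8 -9.2 41.7] [254 255 255]
(np.int64(318), np.int64(232)) [ 19.  -24.   40.9] [255 255 255]
(np.int64(308), np.int64(233)) [19.8 -2.6 39.2] [254 237 142]
(np.int64(317), np.int64(233)) [ 17.3 -21.6  39.2] [244 246 246]
(np.int64(303), np.int64(234)) [18.9  8.3 40.3] [254 255 255]
(np.int64(313), np.int64(234)) [ 16.  -12.9  41.8] [254 254 254]
(np.int64(290), np.int64(235)) [16.9 34.1 73.5] [204 157  89]
(np.int64(291), np.int64(235)) [16.7 32.1 72.8] [206 158  91]
(np.int64(292), np.int64(235)) [16.1 29.9 76.6] [209 159  91]
(np.int64(293), np.int64(235)) [16.1 28.  73.6] [209 155  86]
(np.int64(299), np.int64(235)) [18.  17.  39.2] [255 255 255]
(np.int64(305), np.int64(235)) [16.4  4.3 39.2] [251 250 253]
(np.int64(306), np.int64(235)) [16.   2.2 40.3] [254 255 255]
(np.int64(290), np.int64(236)) [14.8 34.3 73.8] [197 153  94]
(np.int64(291), np.int64(236)) [15.  32.5 70.1] [199 157  96]
(np.int64(292), np.int64(236)) 
[... 2748 characters left out ...]
5 255 243]
(np.int64(306), np.int64(242)) [ 1.2  4.1 39.3] [105 116 123]
(np.int64(311), np.int64(242)) [-0.2 -6.5 39.2] [248 214 152]
(np.int64(290), np.int64(243)) [-0.6 35.4 86.7] [211 162  95]
(np.int64(291), np.int64(243)) [-0.7 33.5 84.4] [188 153 111]
(np.int64(292), np.int64(243)) [-1.  31.4 84.6] [141 137 137]
(np.int64(293), np.int64(243)) [-0.1 30.1 71.3] [206 157  91]
(np.int64(294), np.int64(243)) [-0.3 28.1 71. ] [214 166  99]
40 193 [-13.1  15.1] 70.5
45 204 [-13.1  14.9] 70.4
50 189 [-12.3  14.9] 70.5
55 196 [-12.6  14.9] 70.4
60 183 [-12.6  14.9] 70.6
65 227 [-15.5  18.1] 70.4
70 179 [-15.5  17.6] 67.7
75 274 [-14.8  18.5] 67.8
80 144 [-15.7  19.2] 67.5
85 4 [-4.7 19. ] 66.5
```

>>> {"method": "move_arm", "body": {
  "plan": [
    [[0, 0.18, -0.3], 0, 1],
    [[0, 0, -0.15], 0, 1],
    [[0, 0, 0], 0, 1],
    [[0, 0, 0], 0, 1],
    [[0, 0, 0], 0, 1]
  ]
}}

```text
time_s: 20.5
ee_pos: [542.8, 121.9, 44.7]
ee_rot: [180.0, -0.0, 96.5]
force: [-0.3, -0.4, -5.3]
gripper_width: 33.7
gripper_force: 40.0
```

```bash
cat > m14.py <<'E'
from h import *
import sys
s=env.state(); print(np.round(s['ee_pos'],2),s['ee_rot'],s['force'])
t=env.grab_frame('top'); save(t,sys.argv[1]); sg=int(sys.argv[2])
C=np.array([556.1,-2.8]); W=cloud(t); th=np.radians(6.55)
ux=np.array([np.cos(th),np.sin(th)]); uy=np.array([-ux[1],ux[0]])
X=(W[...,:2]-C)@ux; Y=(W[...,:2]-C)@uy; Z=W[...,2]
for v,u in zip(*np.nonzero((Z>44)&(Z<100)&(abs(X)<10)&(sg*Y>10)&(sg*Y<29))): print((int(u),int(v)),np.round([X[v,u],Y[v,u],Z[v,u]],1),t['frame'][v,u])
E
python3 m14.py t14.png 1
```

```text
[542.83 121.94  44.7 ] [ 1.79989862e+02 -4.47283620e-04  9.65313056e+01] [-0.34212367 -0.41010219 -5.30684227]
(294, 243) [ 0.8 28.8 57.3] [108  80  53]
(295, 243) [ 0.8 26.9 54.1] [169 126  71]
(296, 243) [ 0.9 25.  50.3] [159 117  67]
(297, 243) [ 0.7 22.9 49.8] [236 182 106]
(298, 243) [ 0.4 20.8 49.7] [229 178 105]
(299, 243) [ 0.4 18.9 46.6] [245 204 119]
(294, 244) [-1.5 28.9 60.4] [123  99  73]
(295, 244) [-1.5 27.  56.4] [182 168 154]
(296, 244) [-1.4 25.1 52.7] [143 117  88]
(297, 244) [-1.7 23.  52.6] [234 197 140]
(298, 244) [-1.6 21.2 47.9] [218 163  96]
(299, 244) [-1.7 19.1 46.1] [255 239 142]
```

>>> {"method": "move_arm", "body": {
  "plan": [
    [[0, 0.05, -0.05], 0, 1],
    [[0, 0, -0.05], 0, 1],
    [[0, 0, 0], 0, 1]
  ]
}}

```text
time_s: 20.85
ee_pos: [542.8, 122.5, 43.7]
ee_rot: [180.0, -0.0, 96.5]
force: [-0.0, 0.3, -4.9]
gripper_width: 34.1
gripper_force: 40.0
```

>>> {"method": "move_arm", "body": {
  "plan": [
    [[0, 0, -0.05], 0, 1],
    [[0, 0, 0], 0, 1]
  ]
}}

```text
time_s: 21.05
ee_pos: [542.8, 122.5, 43.6]
ee_rot: [180.0, -0.0, 96.5]
force: [-0.9, 0.3, 0.2]
gripper_width: 33.8
gripper_force: 40.0
```

>>> {"method": "move_arm", "body": {
  "plan": [
    [[0, 0, -0.05], 0, 1],
    [[0, 0, 0], 0, 1]
  ]
}}

```text
time_s: 21.25
ee_pos: [542.8, 122.4, 43.6]
ee_rot: [180.0, -0.0, 96.5]
force: [-2.8, -1.0, 5.7]
gripper_width: 33.7
gripper_force: 40.0
```

>>> {"method": "move_arm", "body": {
  "plan": [
    [[0, 0, 0], 0, 0.35],
    [[0, 0, 0], 0, 0.35],
    [[0, 0, 0], 0, 0.35],
    [[0, 0, 4.8], 0, 0.35],
    [[0, 0, 4.8], 0, 0.3]
  ]
}}

```text
time_s: 21.75
ee_pos: [541.9, 122.2, 138.4]
ee_rot: [-179.8, 0.0, 96.5]
force: [0.5, 0.7, 0.7]
gripper_width: 62.9
gripper_force: 0.0
```

>>> {"method": "move_arm", "body": {
  "plan": [
    [[0, 0, 4.8], 0, 0.1],
    [[0.24, -4.94, 0], -7.2, 0],
    [[0.24, -4.94, 0], -7.2, 0],
    [[0.24, -4.94, 0], -7.2, 0],
    [[0.24, -4.94, 0], -7.2, 0]
  ]
}}

```text
time_s: 22.25
ee_pos: [552.5, -76.9, 186.9]
ee_rot: [179.9, -0.0, 67.5]
force: [1.4, 0.6, -0.9]
gripper_width: 91.5
gripper_force: 0.0
```

>>> {"method": "move_arm", "body": {
  "plan": [
    [[0.24, -4.94, 0], -7.2, 0],
    [[0.24, -4.94, 0], -7.2, 0],
    [[0.24, -4.94, 0], -7.2, 0],
    [[0.24, -4.94, 0], -7.2, 0],
    [[0.24, -4.94, 0], -7.2, 0]
  ]
}}

```text
time_s: 22.75
ee_pos: [564.3, -324.4, 186.6]
ee_rot: [180.0, -0.0, 31.4]
force: [1.4, 0.6, -0.6]
gripper_width: 90.8
gripper_force: 0.0
```

>>> {"method": "move_arm", "body": {
  "plan": [
    [[0.24, -4.94, 0], -7.2, 0],
    [[0, 0, 0], 0, 0],
    [[0, 0, 0], 0, 0],
    [[0, 0, 0], 0, 0],
    [[0, 0, 0], 0, 0]
  ]
}}

```text
time_s: 23.25
ee_pos: [567.0, -370.1, 186.9]
ee_rot: [-180.0, -0.0, 24.6]
force: [-0.7, 0.3, -0.4]
gripper_width: 91.2
gripper_force: 0.0
```

```bash
python3 m14.py t15.png 1
python3 - <<'E'
from h import *
p=env.grab_frame('wrist'); save(p,'w15.png'); np.save('nd.npy',cloud(p)); t=env.grab_frame('top')
print(rect(p,(567,-372),60,88,110),rect(p,(567,-372),60,78,110))
print('RFtop',rect(t,(543,120),60,88,110),rect(t,(543,120),140,8,110),rect(t,(543,120),40,78,110))
cv2.imwrite('pics/c15.png',np.hstack([cv2.resize(t['frame'][160:300,230:370,::-1],(400,400),interpolation=cv2.INTER_CUBIC),cv2.resize(p['frame'][:,:,::-1],(400,300))[[*range(300)]+[299]*100]]))
E
```

```text
[ 566.99 -370.1   186.88] [-1.79989733e+02 -7.10339042e-03  2.46460302e+01] [-0.72358628  0.2995044  -0.37045472]
(294, 243) [ 0.9 28.9 56. ] [130  89  63]
(295, 243) [ 0.9 26.9 53.8] [245 191 112]
(296, 243) [ 0.9 25.  50.7] [237 187 109]
(297, 243) [ 0.7 23.  49. ] [231 182 109]
(298, 243) [ 0.5 20.9 48.7] [229 179 110]
(299, 243) [ 0.4 18.9 46.8] [199 146  94]
(295, 244) [-1.3 27.1 54.2] [213 176 137]
(296, 244) [-1.2 25.3 49.9] [228 194 150]
(297, 244) [-1.6 23.1 52. ] [255 251 214]
(298, 244) [-1.4 21.2 46.4] [254 231 136]
(299, 244) [-1.7 19.1 46.4] [248 213 126]
(array([ 563.4, -372.3]), array([13.6, 13.4]), 38.5, np.float64(92.2), 268) (array([ 563.6, -372.2]), array([26.9, 33.9]), 24.4, np.float64(82.6), 1441)
RFtop (array([542.2, 119. ]), array([12.4, 12.4]), 89.2, np.float64(92.2), 40) (array([547.2,  74.4]), array([130.5, 188. ]), 6.3, np.float64(30.3), 2936) (array([542.4, 117.8]), array([33.7, 29.9]), 5.9, np.float64(83.0), 218)
```

View pics/c15.png

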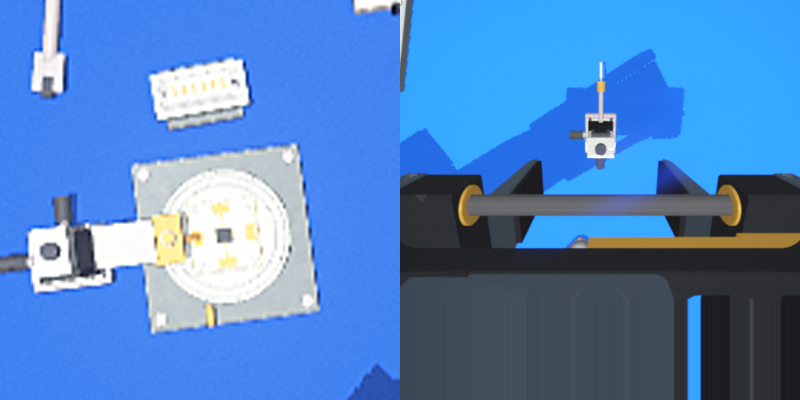

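>>> {"method": "move_arm", "body": {
  "plan": [
    [[-0.4, -0.44, 0], 0, 0],
    [[0, 0, -4.5], 0, 0],
    [[0, 0, -4.5], 0, 0],
    [[0, 0, -4], 0, 0],
    [[0, 0, -1], 0, 0.2]
  ]
}}

```text
time_s: 23.9
ee_pos: [559.7, -374.0, 41.8]
ee_rot: [-179.5, 0.3, 24.5]
force: [-1.2, -0.0, -0.6]
gripper_width: 86.0
gripper_force: 0.0
```

>>> {"method": "move_arm", "body": {
  "plan": [
    [[0, 0, -0.3], 0, 0.4],
    [[0, 0, 0], 0, 0.5],
    [[0, 0, 0], 0, 0.5],
    [[0, 0, 0], 0, 1],
    [[0, 0, 0], 0, 1]
  ]
}}

```text
time_s: 24.4
ee_pos: [563.4, -376.4, 45.2]
ee_rot: [179.9, -0.1, 24.5]
force: [-0.1, 0.6, 0.9]
gripper_width: 46.2
gripper_force: 0.0
```

>>> {"method": "move_arm", "body": {
  "plan": [
    [[0, 0, 0], 0, 1],
    [[0, 0, 0], 0, 1],
    [[0, 0, 0], 0, 1]
  ]
}}

```text
time_s: 24.7
ee_pos: [562.4, -375.2, 44.2]
ee_rot: [-179.9, 0.0, 24.5]
force: [-2.4, 4.0, 5.4]
gripper_width: 33.9
gripper_force: 40.0
```

>>> {"method": "move_arm", "body": {
  "plan": [
    [[0, 0, 1], 0, 1],
    [[0, 0, 2], 0, 1],
    [[0, 0, 3], 0, 1]
  ]
}}

```text
time_s: 25.0
ee_pos: [561.3, -375.4, 101.4]
ee_rot: [-179.8, 0.2, 24.5]
force: [-0.2, -0.3, -4.7]
gripper_width: 33.9
gripper_force: 40.0
```

>>> {"method": "move_arm", "body": {
  "plan": [
    [[0.1, 2.7, 1], 8, 1],
    [[0.1, 2.8, 0], 8, 1],
    [[0.1, 2.8, 0], 8, 1],
    [[0.1, 2.8, 0], 8, 1],
    [[0.1, 2.8, 0], 8, 1]
  ]
}}

```text
time_s: 25.5
ee_pos: [567.5, -236.3, 113.0]
ee_rot: [-180.0, 0.0, 64.9]
force: [0.1, 0.6, -5.5]
gripper_width: 33.9
gripper_force: 40.0
```

>>> {"method": "move_arm", "body": {
  "plan": [
    [[0.1, 2.8, 0], 8, 1],
    [[0.1, 2.8, 0], 8, 1],
    [[0.1, 2.8, 0], 8, 1],
    [[0.1, 2.6, 0], 8, 1],
    [[0, 0, 0], 0, 1]
  ]
}}

```text
time_s: 26.0
ee_pos: [571.5, -124.1, 113.1]
ee_rot: [-179.9, -0.1, 96.8]
force: [-0.5, 0.0, -5.5]
gripper_width: 34.1
gripper_force: 40.0
```

>>> {"method": "move_arm", "body": {
  "plan": [
    [[0, 0, -1], 0, 1],
    [[0, 0, -2], 0, 1],
    [[0, 0, -1], 0, 1],
    [[0, 0, 0], 0, 1],
    [[0, 0, 0], 0, 1]
  ]
}}

```text
time_s: 26.5
ee_pos: [571.9, -127.7, 73.4]
ee_rot: [-180.0, 0.0, 96.5]
force: [0.3, -0.2, -4.6]
gripper_width: 33.8
gripper_force: 40.0
```

```bash
python3 m14.py t16.png -1
python3 - <<'E'
from h import *
p=env.grab_frame('wrist'); save(p,'w16.png')
cv2.imwrite('pics/c16.png',cv2.resize(p['frame'][80:330,200:440,::-1],None,fx=2.4,fy=2.4,interpolation=cv2.INTER_CUBIC))
E
```

```text
[ 571.86 -127.68   73.45] [-1.79991393e+02  7.97902080e-03  9.64705153e+01] [ 0.26699009 -0.16603371 -4.64274754]
(321, 238) [  1.9 -28.5  80.6] [191 184 187]
(317, 239) [  1.5 -20.1  74. ] [229 211 189]
(318, 239) [  1.1 -22.1  75.3] [229 216 210]
(319, 239) [  0.4 -24.2  80.4] [227 215 212]
(320, 239) [  0.4 -26.2  78. ] [200 188 184]
(321, 239) [ -0.2 -28.2  81.5] [253 255 255]
(317, 240) [ -0.6 -19.8  74.9] [249 228 171]
```

View pics/c16.png

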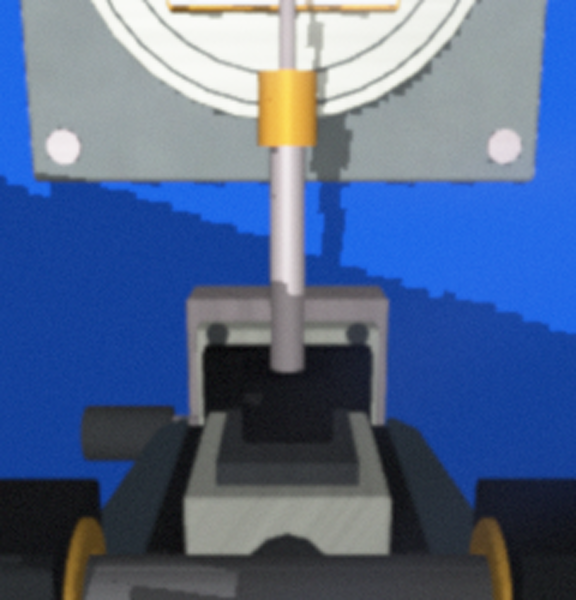

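>>> {"method": "move_arm", "body": {
  "plan": [
    [[0, 0, -1.2], 0, 1],
    [[0, 0, -0.8], 0, 1],
    [[0, 0, -0.4], 0, 1],
    [[0, 0, -0.2], 0, 1],
    [[0, 0, 0], 0, 1]
  ]
}}

```text
time_s: 27.1
ee_pos: [571.6, -126.9, 47.3]
ee_rot: [-180.0, -0.0, 96.5]
force: [-0.3, 0.9, -5.2]
gripper_width: 33.9
gripper_force: 40.0
```

>>> {"method": "move_arm", "body": {
  "plan": [
    [[0, 0, 0], 0, 1],
    [[0, 0, 0], 0, 1],
    [[0, 0, 0], 0, 1]
  ]
}}

```text
time_s: 27.4
ee_pos: [571.9, -127.0, 48.0]
ee_rot: [180.0, 0.0, 96.5]
force: [0.3, 0.6, -5.2]
gripper_width: 34.0
gripper_force: 40.0
```

```bash
python3 m14.py t17.png -1
python3 - <<'E'
from h import *
p=env.grab_frame('wrist'); save(p,'w17.png')
cv2.imwrite('pics/c17.png',cv2.resize(p['frame'][0:260,220:420,::-1],None,fx=2.3,fy=2.3,interpolation=cv2.INTER_CUBIC))
E
```

```text
[ 571.95 -127.02   47.97] [1.79963705e+02 1.26743152e-02 9.65326427e+01] [ 0.32253427  0.64951942 -5.22031586]
(321, 239) [  1.9 -28.4  57. ] [187 180 185]
(317, 240) [  1.2 -19.8  53.6] [219 193 175]
(318, 240) [  1.1 -21.8  51.9] [222 207 206]
(319, 240) [  0.8 -23.9  52.1] [234 224 214]
(320, 240) [  0.4 -26.   54. ] [228 213 200]
(321, 240) [ -0.  -28.1  55.2] [250 251 252]
(317, 241) [ -0.5 -19.5  48.5] [250 228 155]
```

View pics/c17.png

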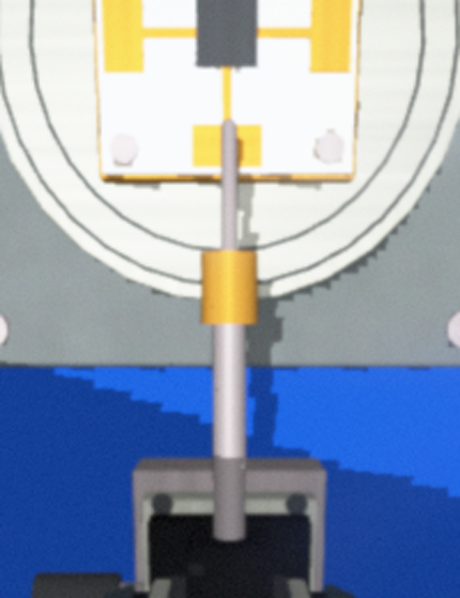

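```bash
cat > m18.py <<'E'
from h import *
import sys
pk=lambda x,y,c0,r0,k:(c0+(x+.5)/k-.5,r0+(y+.5)/k-.5)
p=env.grab_frame('wrist'); f=p['frame']; W=cloud(p)
tip=pk(228,120,220,0,2.3); pad=pk(227,145,220,0,2.3); ch=pk(226,28,220,0,2.3)
th=np.radians(6.55); uy=np.array([-np.sin(th),np.cos(th)]); ux=np.array([np.cos(th),np.sin(th)])
P=ray(p,pad,36.5)[:2]
for zt in (44,46,48):
    d=ray(p,tip,zt)[:2]-P; print(zt,'tip-pad: X',d@ux,'Y',d@uy)
v=int(round(tip[1]));u=int(round(tip[0]))
for r in range(v-2,v+8): print(r,[np.round(W[r,c,2],1) for c in range(u-2,u+3)])
E
python3 m18.py
```

```text
44 tip-pad: X 0.20363678707219657 Y 3.046147958474463
46 tip-pad: X 0.20457929247324955 Y 2.649715021482989
48 tip-pad: X 0.2055217978744155 Y 2.2532820844915027
50 [np.float64(36.7), np.float64(34.9), np.float64(36.1), np.float64(36.4), np.float64(37.0)]
51 [np.float64(36.8), np.float64(37.0), np.float64(36.1), np.float64(36.6), np.float64(37.5)]
52 [np.float64(35.4), np.float64(48.9), np.float64(47.4), np.float64(49.7), np.float64(48.7)]
53 [np.float64(48.4), np.float64(49.4), np.float64(50.0), np.float64(49.2), np.float64(50.2)]
54 [np.float64(48.4), np.float64(48.6), np.float64(48.9), np.float64(49.6), np.float64(49.3)]
55 [np.float64(49.3), np.float64(49.0), np.float64(50.5), np.float64(49.8), np.float64(49.7)]
56 [np.float64(49.5), np.float64(49.9), np.float64(50.9), np.float64(50.6), np.float64(48.9)]
57 [np.float64(48.9), np.float64(49.3), np.float64(50.1), np.float64(50.7), np.float64(50.1)]
58 [np.float64(50.6), np.float64(50.5), np.float64(50.0), np.float64(50.2), np.float64(49.6)]
59 [np.float64(50.7), np.float64(51.1), np.float64(51.3), np.float64(49.3), np.float64(48.9)]
```

>>> {"method": "move_arm", "body": {
  "plan": [
    [[0.02, -0.2, -0.2], 0, 1],
    [[0, 0, -0.1], 0, 1],
    [[0, 0, 0], 0, 1],
    [[0, 0, 0], 0, 1],
    [[0, 0, 0], 0, 1]
  ]
}}

```text
time_s: 28.05
ee_pos: [572.0, -129.0, 44.7]
ee_rot: [180.0, 0.0, 96.5]
force: [-0.9, 0.1, -5.3]
gripper_width: 33.8
gripper_force: 40.0
```

```bash
cat > m19.py <<'E'
from h import *
p=env.grab_frame('wrist'); W=cloud(p); f=p['frame'].astype(int); Z=W[...,2]
s=env.state(); print(np.round(s['ee_pos'],2),s['force'])
th=np.radians(6.55); uy=np.array([-np.sin(th),np.cos(th)]); ux=np.array([np.cos(th),np.sin(th)])
r=next(r for r in range(10,140) if (Z[r:r+3,312:327]>42).any(1).all()); cs=np.nonzero(Z[r+1,312:327]>42)[0]+312
tip=ray(p,(cs.mean(),r-.5),np.median(Z[r:r+3,cs]))[:2]; print('tip px',r,cs,np.median(Z[r:r+3,cs]))
C0=np.array([556,-2.8]); X=(W[...,:2]-C0)@ux; Y=(W[...,:2]-C0)@uy
m=(abs(Z-36.5)<2.5)&(abs(X)<32)&(abs(Y)<35)
near=np.percentile(Y[m&(abs(X)>6)&(abs(X)<20)],.5); xs=np.percentile(X[m&(Y<-5)],[.5,99.5])
print('carrier near edge',near,'x',xs,'tip X',(tip-C0)@ux-xs.mean(),'tip from edge (want 6)',(tip-C0)@uy-near)
E
python3 m19.py
```

```text
[ 572.   -128.96   44.7 ] [ 0.0562153   0.91168587 -5.76563455]
tip px 52 [317 318 319 320 321 322] 46.017751229435376
carrier near edge -25.76542336198916 x [-26.00312346  24.98518136] tip X 0.3148103194553271 tip from edge (want 6) 6.241994517755888
```

>>> {"method": "move_arm", "body": {
  "plan": [
    [[0, 0, -0.05], 0, 1],
    [[0, 0, -0.05], 0, 1],
    [[0, 0, 0], 0, 1]
  ]
}}

```text
time_s: 28.4
ee_pos: [572.1, -129.0, 44.2]
ee_rot: [180.0, 0.0, 96.5]
force: [-1.2, 1.0, -1.2]
gripper_width: 34.1
gripper_force: 40.0
```

>>> {"method": "move_arm", "body": {
  "plan": [
    [[0, 0, -0.05], 0, 1],
    [[0, 0, 0], 0, 1]
  ]
}}

```text
time_s: 28.6
ee_pos: [572.1, -129.0, 44.1]
ee_rot: [180.0, 0.0, 96.5]
force: [-2.0, 1.0, 5.7]
gripper_width: 34.1
gripper_force: 40.0
```

>>> {"method": "move_arm", "body": {
  "plan": [
    [[0, 0, 0], 0, 0.4],
    [[0, 0, 0], 0, 0.35],
    [[0, 0, 0], 0, 0.35],
    [[0, 0, 3], 0, 0.35],
    [[0, 0, 4.8], 0, 0.35]
  ]
}}

```text
time_s: 29.1
ee_pos: [569.8, -128.4, 118.8]
ee_rot: [-179.6, -0.2, 96.5]
force: [1.0, -0.7, 0.5]
gripper_width: 59.3
gripper_force: 0.0
```

>>> {"method": "move_arm", "body": {
  "plan": [
    [[0, 0, 4.8], 0, 0.3],
    [[-0.8, 2, 3], 0, 0.3],
    [[0, 2.5, 0], 0, 0.3],
    [[0, 0, 0], 0, 0.3],
    [[0, 0, 0], 0, 0.3]
  ]
}}

```text
time_s: 29.6
ee_pos: [563.8, -83.9, 198.8]
ee_rot: [-180.0, 0.0, 96.6]
force: [0.3, 1.2, -0.6]
gripper_width: 64.1
gripper_force: 0.0
```

```bash
cat > m20.py <<'E'
from h import *
import sys
p=env.grab_frame('wrist'); save(p,sys.argv[1]); W=cloud(p); Z=W[...,2]
th=np.radians(6.55); uy=np.array([-np.sin(th),np.cos(th)]); ux=np.array([np.cos(th),np.sin(th)])
cr=rect(p,(556,-2.8),45,33,39); print('carrier',cr); C0=np.array([555.7,-2.7])
X=(W[...,:2]-C0)@ux; Y=(W[...,:2]-C0)@uy
ca=(abs(Z-36.5)<2.5)&(abs(X)<32)&(abs(Y)<32); k=ca&(abs(X)>12)&(abs(X)<22)
print('carr Y edges',np.percentile(Y[k],[.5,99.5]),'X edges',np.percentile(X[ca&(abs(Y)<15)],[.5,99.5]))
for s,n in ((1,'rf'),(-1,'needle')):
    m=(Z>42)&(Z<60)&(abs(X)<6)&(s*Y>8)&(s*Y<30)
    print(n,'tip |Y|',np.sort(s*Y[m])[:4].round(1),'X',X[m&(s*Y<24)].mean().round(2),'Z',np.median(Z[m&(s*Y<23)]).round(1))
    m=(Z>88)&(Z<100)&(abs(X)<25)&(s*Y>60)&(s*Y<160)
    if m.sum()>20: print(' knob',X[m].mean(),Y[m].mean())
E
python3 m20.py w20.png; cd pics; python3 -c "
import cv2;a=cv2.imread('w20.png');cv2.imwrite('c20.png',cv2.resize(a[:280,150:490],None,fx=2,fy=2,interpolation=cv2.INTER_CUBIC))"
```

```text
carrier (array([555.6,  -2.6]), array([52. , 51.3]), 6.6, np.float64(36.5), 3591)
carr Y edges [-25.4500741   25.63146065] X edges [-25.84595981  25.34254538]
rf tip |Y| [18.2 19.  19.  19.1] X -0.48 Z 47.8
needle tip |Y| [19.8 19.9 19.9 20.6] X 0.09 Z 45.7
 knob 0.19606155484504176 -122.99453870650629
```

View pics/c20.png

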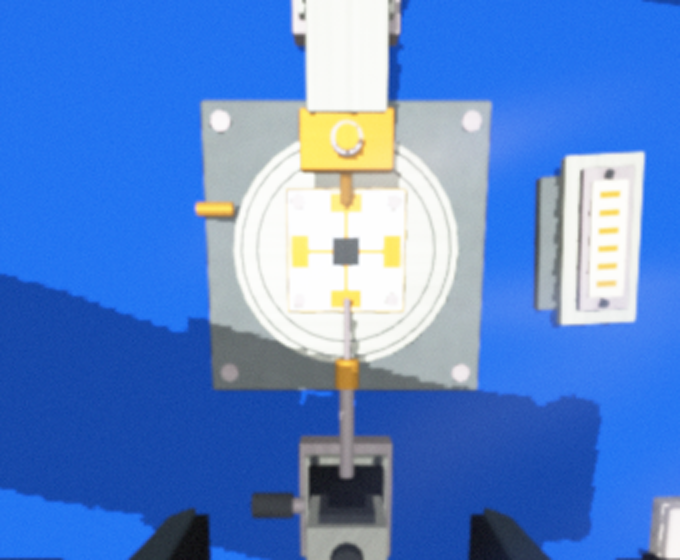

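```bash
python3 -c "
from workcell import env
print(env.job_done())"
```

```text
the job is handed in; nothing more can be done
None
```

The job is done and handed in at about 30 s of robot time: in the last wrist-camera measurements the carrier and calibration substrate sit within about 1 mm of centre on their chucks, and both probe tips hang within about 1 mm of the middle of their pads. The mouse, sample box and torque wrench were never approached. No verdict came back.

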